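# Unlock and slacken a stage lantern's lens retaining ring

## Robot

A 6-joint arm with a two-finger parallel gripper is mounted at the origin on the work surface. World frame = base frame: x ahead of the robot, y to its left, z up, the work surface at z = 0. Lengths are in m, angles in rad, forces in N, time in s.
With the tool pointing down it reaches from about 0.35 to 0.775 m from the base axis. Payload 5.5 kg.
Tool frame: the origin (TCP) lies midway between the tips of the shut fingers; the grasp point (between the pads) lies 19 mm behind it; z points along the fingers, x is the direction in which the jaws open and shut, and the axes are right-handed (so a half turn about z gives the same grasp; the last joint's range is limited). The gripper opens to 85 mm and grips with 20 to 120 N. Pads are 22 mm wide; open, the fingers measure 114 mm over their backs; the gripper's body (76 mm by 85 mm) begins 54 mm behind the grasp point. The pads swing forward as they close: fully open they stand 13 mm farther back than shut.
Start: joints at [-1.387, 0.313, 0.046, 1.304, 0, 1.431], TCP at [0.183, -0.545, 0.231] pointing down, gripper open.
Joint ranges: [-2.76, 2.76], [-0.86, 1.69], [-1.03, 1.26], [-2.2, 2.34], [-1.47, 1.5], [-3.14, 3.14]. Speed limits (rad/s): [2.57, 2.57, 3.14, 3.14, 3.14, 3.14].

## Interface

Orientations are given as a unit quaternion [w, x, y, z].
In Python, from workcell import env gives the robot as it stands. The module is installed in compiled form; this text tells all that it offers.
- The arm moves only by the tool apply_moves, never from a script. Its argument "moves" is a list of rows, each a list of 3 entries, a list of its own where there are three numbers: the shift along the tool's x, y, z in cm, then the turn about the tool's z in degrees, then the opening, from 0 (shut) to 1 (fully open). In form: [[[x, y, z], yaw, gripper], ...]. A call has exactly 10 rows; each row is the pose to reach, as a shift and turn from the pose commanded when the call began, along the tool's axes at that moment; what a row does not reach only later rows make up. A row lasts 1/8 s, in which the tool goes at most 62.5 mm and 10.7 degrees, less where a joint would pass 70% of its speed; a pose out of reach is approached as far as the arm can. A call with a gripper value outside its range is refused whole. The fingers move at their own pace and stop on an object; "squeeze" is the grip in N (left out, the last holds). Time passes only in rows, so rows that repeat a pose let the fingers close, or fill a call up. It gives the time, the measured TCP pose, the force and the opening at its end, in the units of the state.
- env.get_state(): the state, without advancing time (a new reading comes with each control period).
- env.read_camera(name): name is "scene" or "top"; returns a dict with "pixels" (384x512x3 uint8, red, green, blue), "fov_y" (degrees; the focal length in pixels is half the picture's height over the tangent of half this angle, whatever the lens; pixels are square), "cx", "cy" (the principal point, pixels), "dist" ([k1, k2, p1, p2, k3] as OpenCV has them; the pictures are not rectified), "world_from_camera" (4x4, takes a point from camera to world coordinates). Camera axes: x right, y down, z forward; pixel columns grow to the right and rows downward; lengths in m; the calibration is good to about 2 mm. A picture is of the moment at which its call begins. There is no depth.
- env.hand_in(): hands the job in, once; it reports no verdict.
The state is a dict: "clock": time; "joint_pos": joint angles; "qvel": joint speeds; "tau": joint torques, N m; "tcp_pos": TCP position; "orientation": TCP orientation; "wrist_force": force on the tool from outside, world axes, zero at the start; "ft_torque": the same for the moment, N m; "finger_gap": finger opening in m.
Only numpy, scipy, OpenCV 4.12 (cv2) and the standard library are available. Lean on these libraries where they do the work, as an engineer would, in place of code of your own. Each camera call takes 0.05 s, during which the arm holds its last target.

## Task

Release the lens of the stage lantern that stands lens-up on the bench: throw its lock lever outwards, away from the lens, fully to its stop, then fit both pins of the pin spanner into the two holes of the retaining ring and turn the ring anticlockwise (seen from above) to its stop, which raises the lens. Then lift the spanner off and set it back on its rest as you found it, its bar lying across both walls, leaving the lever thrown and the ring turned. Do not press on the glass, and leave the other things on the bench where they are.

Things in the scene. Friction and masses are not known exactly. Their poses are not given: they have to be found in the camera images.
- lantern: Black lens tube of a stage lantern, fixed to the bench, standing upright: foot disc 170 mm across and 12 mm thick, tube 140 to 147 mm across up to 92 mm above the bench. Origin: on its axis at bench level; z up; +x points from the axis to the lock lever. Its place and yaw vary.
- ring_top (a point): Fixed point of the lantern: centre of the top face of the aluminium retaining ring, on the lantern's axis, 106 mm above the bench; axes as the lantern's. Ring: 80 mm inner, 116 mm outer diameter, 14 mm high; the square hole mouths in its top face are 9.5 mm wide, straight-sided, 14 mm deep, 49 mm from the axis, opposite each other (98 mm apart).
- hole_a_mid (a point): Fixed point of the lantern, 49 mm from the axis towards its +y, at the height of the ring's top face. At the start the first spanner hole lies here give or take 0.11 rad of ring angle (5 mm either way along the circle): how far off is not reported and must be felt or seen.
- hole_b_mid (a point): The same for the second hole, towards the lantern's -y. Both holes are off by the same ring angle. Ring angle 0 means holes exactly at these two points.
- notch_mid (a point): Fixed point of the lantern, 62 mm from its axis towards +x, 97 mm above the bench, at the notch (25 mm wide) in the ring's foot flange (132 mm across, 11 mm high). The lever's tail sits in it: until the lever is about 0.5 rad open, the ring turns only 0.14 rad either way. Free, it turns anticlockwise to its stop at 0.85 rad, needing 0.22 N m, and stays where left; then the lever cannot be shut.
- lever (a joint): Angle of the lock lever, rad: 0 to 0.15 (upright, locked) at the start, growing as its top is thrown outwards, away from the lens; stop at 1.2. Stiff: about 0.06 N m, it stays where it is left.
- lever_tip (a point): Middle of the round cross-bar (12 mm thick, 22 mm long) at the top of the steel lock lever, 48 mm from its hinge. The lever is a flat bar, 14 mm wide and 8 mm thick; when upright its lens-side face is 76 mm from the lantern's axis and its cross-bar's centre is 152 mm above the bench.
- lever_hinge (a point): Middle of the lever's hinge pin, 80 mm from the lantern's axis, 104 mm above the bench; the pin lies along the lantern's y axis, between two ears 30 mm apart over their outsides that reach up to 112 mm above the bench.
- lens: The glass lens inside the ring, 77 mm across; origin under its centre, 92 mm above the bench at the start; the top of its dome is 7 mm higher, 7 mm below the ring's top face. A cam lifts it as the ring comes to its stop: not at all until the ring is past 0.3 rad, 5 mm from 0.75 rad on (stop at 0.85 rad). More than 3 N on it breaks it.
- spanner_grip (a point): Centre (half-way up) of the spanner's upright grip block: 20 mm thick along the spanner's x, 40 mm long along its y, 50 mm high, standing on the middle of a flat steel bar (22 mm wide, 144 mm long along y, 8 mm thick). This point is 33 mm above the bar's underside, so 63 mm above the bench on the rest and 139 mm when seated in the ring. Take it from above across the 20 mm. Mass about 0.3 kg. Same after a half turn.
- pin_a (a point): Tip of the spanner's first pin, 7 mm thick with a chamfered tip, the tip 4.4 mm thick, reaching 9 mm below the bar's underside, 49 mm from the middle on the +y side (42 mm below and 49 mm beside the grip centre). Fully seated, pin tips are 9 mm below the ring's top face.
- pin_b (a point): Tip of the second, identical pin, on the -y side, 98 mm from the first.
- rest_seat (a point): Centre of the spanner rest, a fixed grey plate 60 x 170 mm with two walls, whose tops are 30 mm above the bench; this point is midway between the walls at the height of their tops. The walls stand 58 to 78 mm either side along its y axis, are 50 mm long in x; the spanner's bar lies across them along y, its pins hanging inside them. The rest's place and yaw vary.
- jar: Bystander: small dark screw-lid tin, 40 mm across, 38 mm high, origin under its centre.
- gobo: Bystander: thin steel gobo ring lying flat, 60 mm across, 6 mm high.
- screwdriver: Bystander: screwdriver lying on the bench.
- brush: Bystander: dust brush lying on the bench.
- mug: Bystander: white mug, 80 mm across, 92 mm high.
- can: Bystander: cleaner can, 52 mm across, 160 mm high.
- tape: Bystander: roll of black tape lying flat, 90 mm across, 24 mm high.
- spanner: Its whole: the spanner; origin at the middle of the bar's underside, y along the bar, z up.
There are look-alikes about, which are no part of the job. What is shaped like the spanner but turquoise is not meant.

How it is judged:
By the outcome, as a careful person would: the job done as asked, in the order asked, and still so for the second after the job is handed in, with the robot touching nothing.
It also fails if it takes over 69 s, if anything falls off the work surface, if the arm or the gripper's body presses on something with over 40 N, if the wrist force passes 120 N, or if a joint passes its speed limit or range.

## Working session

There is one attempt and no reset: what is moved stays moved. The work goes in short steps, Python scripts to look and compute and a tool call to move; the robot and the scene stay as the last step left them, time stands still between calls to the robot, and variables do not carry over. Pictures are saved under pics/ and viewed, and the job is handed in when it is done.

Besides the shell and the picture viewer there is one more tool, called after "Request:" as name(argument=value, ...), one argument or row to a line, values as JSON. apply_moves: Moves the arm, as the interface text tells. Its arguments: {"type":"object","properties":{"moves":{"type":"array","items":{"type":"array"}},"squeeze":{"type":"number"}},"required":["moves"]}

```bash
mkdir -p pics; ls
cat > h.py <<'E'
import numpy as np, cv2, json, pickle
from scipy.spatial.transform import Rotation as R
def snap(env,name,tag):
    c=env.read_camera(name); cv2.imwrite(f'pics/{tag}.png',c['pixels'][:,:,::-1]); pickle.dump(c,open(f'pics/{tag}.pkl','wb')); return c
def load(tag): return pickle.load(open(f'pics/{tag}.pkl','rb'))
def K(c):
    h=c['pixels'].shape[0]; f=h/2/np.tan(np.radians(c['fov_y'])/2)
    return np.array([[f,0,c['cx']],[0,f,c['cy']],[0,0,1.]])
def ray(c,uv):
    p=cv2.undistortPoints(np.array(uv,float).reshape(-1,1,2),K(c),np.array(c['dist'],float)).reshape(-1,2)
    T=np.array(c['world_from_camera']); d=np.c_[p,np.ones(len(p))]@T[:3,:3].T
    return T[:3,3],d
def onz(c,uv,z):
    o,d=ray(c,uv); return o+d*((z-o[2])/d[:,2])[:,None]
def proj(c,P):
    T=np.linalg.inv(np.array(c['world_from_camera']))
    return cv2.projectPoints(np.array(P,float).reshape(-1,1,3),cv2.Rodrigues(T[:3,:3])[0],T[:3,3],K(c),np.array(c['dist'],float))[0].reshape(-1,2)
E
python3 - <<'E'
from h import *
from workcell import env
for n in('scene','top'):
    c=snap(env,n,n+'0'); print(n,c['fov_y'],c['cx'],c['cy'],c['dist'],np.round(c['world_from_camera'],3).tolist())
print(env.get_state())
E
```

```text
pics
scene 48.365069252511084 257.71988774280413 189.87368979525678 [-0.15478218  0.          0.          0.          0.        ] [[0.698, 0.537, -0.473, 1.06], [0.716, -0.531, 0.453, -0.498], [-0.008, -0.655, -0.755, 0.943], [0.0, 0.0, 0.0, 1.0]]
top 50.457340151886996 258.02970586303877 194.2843987981669 [-0.08977776  0.          0.          0.          0.        ] [[0.125, -0.968, 0.216, 0.331], [-0.992, -0.121, 0.034, -0.023], [-0.007, -0.219, -0.976, 1.193], [0.0, 0.0, 0.0, 1.0]]
{'clock': 0.1, 'joint_pos': array([-1.38662054e+00,  3.13947331e-01,  4.51053902e-02,  1.30359618e+00,
        2.58451858e-05,  1.43121817e+00]), 'qvel': array([ 0.00168769, -0.00214787,  0.00182136,  0.00021463,  0.00052582,
        0.00036173]), 'tau': array([ 2.24670825e-03, -4.81723845e+01,  2.99245781e+01,  1.27048497e-02,
       -1.91972349e-04,  6.41943075e-06]), 'tcp_pos': array([ 0.18285115, -0.54468126,  0.23049074]), 'orientation': array([-5.76713044e-04,  8.11827200e-01, -5.83897185e-01, -5.84327315e-04]), 'wrist_force': array([-0.40397013,  0.90398999, -0.10819515]), 'ft_torque': array([ 0.03944709,  0.02895597, -0.02128407]), 'finger_gap': 0.08563722100420602}
```

View pics/scene0.png

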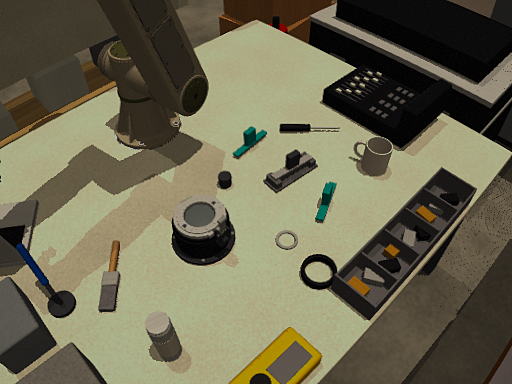

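View pics/top0.png

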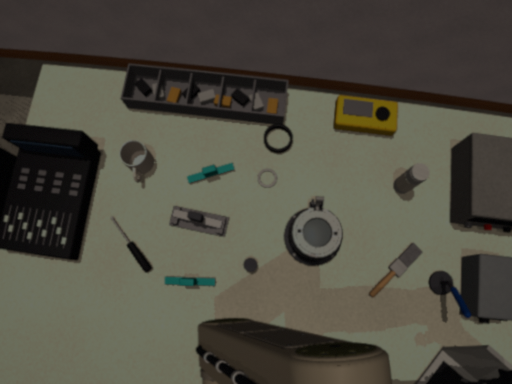

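Scene: lantern at about (203,228) with its lever on the right; grey rest with spanner at (291,168); two turquoise look-alikes. Top: lantern (316,233), lever (316,203), spanner (198,220). I'll zoom in.

Run:
```python
from h import *
def crop(t,x0,y0,w,h,s): 
    im=cv2.imread(f'pics/{t}.png')[y0:y0+h,x0:x0+w]; return cv2.convertScaleAbs(cv2.resize(im,None,fx=s,fy=s,interpolation=cv2.INTER_CUBIC),alpha=1.5)
a=crop('top0',270,185,90,90,6); b=crop('top0',155,190,90,60,6)
cv2.imwrite('pics/z1.png',a);cv2.imwrite('pics/z2.png',b)
cv2.imwrite('pics/z3.png',crop('scene0',160,180,90,90,6));cv2.imwrite('pics/z4.png',crop('scene0',250,140,80,60,7))
```

```text
(no output)
```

View pics/z1.png

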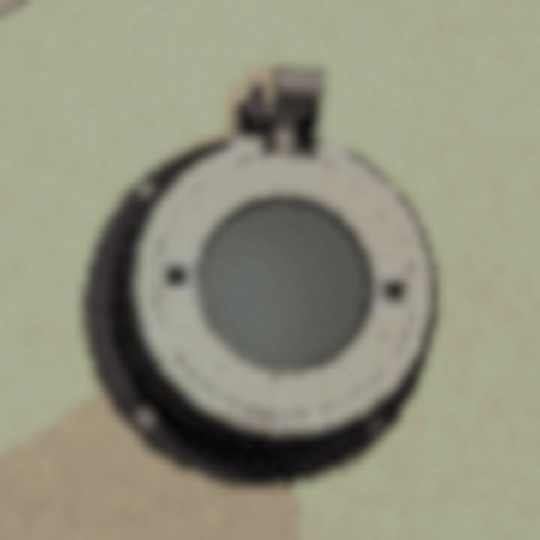

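View pics/z2.png

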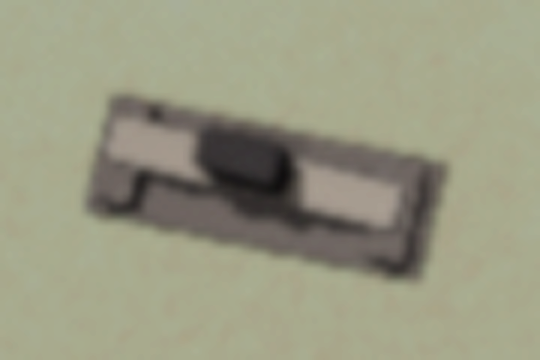

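View pics/z3.png

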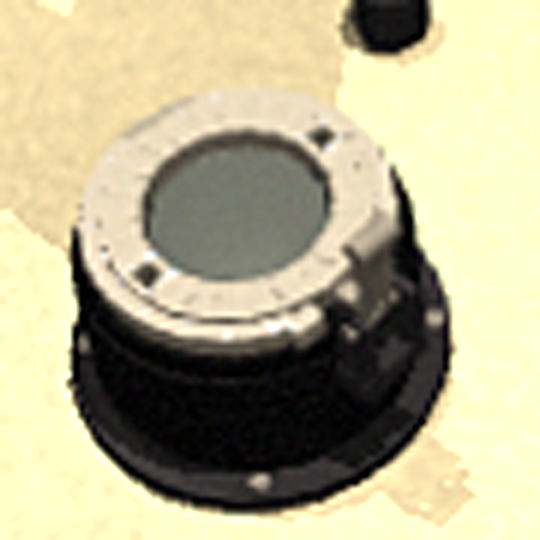

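View pics/z4.png

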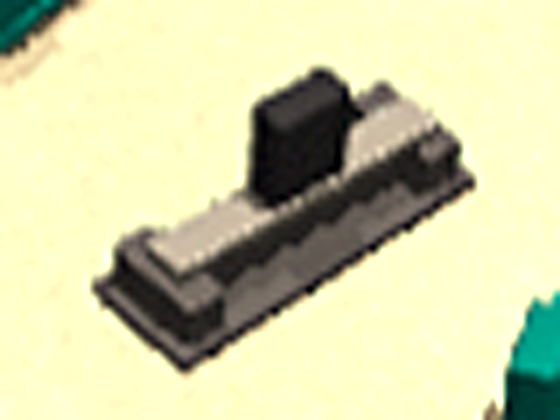

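Run:
```python
from h import *
ct,cs=load('top0'),load('scene0')
def z(p,x0,y0,s): return [(x0+(a+.5)/s-.5,y0+(b+.5)/s-.5) for a,b in p]
def dark(c,uv,r=4):
    g=cv2.cvtColor(c['pixels'],cv2.COLOR_RGB2GRAY).astype(float); out=[]
    for u,v in uv:
        u0,v0=int(round(u)),int(round(v)); p=g[v0-r:v0+r+1,u0-r:u0+r+1]; w=np.clip(np.median(p)-15-p,0,None)
        yy,xx=np.mgrid[v0-r:v0+r+1,u0-r:u0+r+1]; m=((xx-u)**2+(yy-v)**2<=9); w=w*m
        out.append(((w*xx).sum()/w.sum(),(w*yy).sum()/w.sum()))
    return out
for c,h in((ct,z([(177,274),(394,290)],270,185,6)),(cs,z([(321,135),(148,273)],160,180,6))):
    h2=dark(c,h,3); print(np.round(h,1).tolist(),np.round(h2,1).tolist())
    P=onz(c,h2,.106); d=P[0]-P[1]; print('holes',np.round(P,4).tolist(),'mid',np.round(P.mean(0),4),'dist',np.linalg.norm(d),'ang',np.degrees(np.arctan2(d[1],d[0])))
# ring bright blob in top
hsv=cv2.cvtColor(ct['pixels'],cv2.COLOR_RGB2HSV)
# bar corners
for c,b in((ct,z([(110,119),(106,160),(407,183),(398,228)],155,190,6)),(cs,z([(148,237),(180,277),(388,94),(436,124)],250,140,7))):
    P=onz(c,b,.038); print('bar',np.round(P[:,:2],4).tolist(),P.mean(0)); e=(P[2]+P[3]-P[0]-P[1])/2; print('len',np.linalg.norm(e),'ang',np.degrees(np.arctan2(e[1],e[0])),'w',np.linalg.norm(P[0]-P[1]),np.linalg.norm(P[2]-P[3]))
# lever bar ends
P=onz(ct,z([(276,80),(324,80)],270,185,6),.152);print('lever top',P,P.mean(0))
P=onz(cs,z([(350,245),(388,215)],160,180,6),.152);print('lever sc',P,P.mean(0))
# grip top
P=onz(ct,z([(210,125),(290,150),(203,165),(280,190)],155,190,6),.088);print('grip top',P.mean(0),P)
P=onz(cs,z([(254,100),(318,69),(350,90),(284,130)],250,140,7),.088);print('grip sc',P.mean(0),P)
P=onz(ct,[(250,265)],.038);print('jar',P)
```

```text
[[299.1, 230.2], [335.2, 232.9]] [[298.9, 230.5], [335.2, 232.9]]
holes [[0.4868, -0.106, 0.106], [0.4921, -0.2036, 0.106]] mid [ 0.4894 -0.1548  0.106 ] dist 0.09778729210335035 ang 93.11048624266068
[[213.1, 202.1], [184.2, 225.1]] [[213.1, 202.4], [184.1, 225.4]]
holes [[0.4862, -0.1055, 0.106], [0.4916, -0.2033, 0.106]] mid [ 0.4889 -0.1544  0.106 ] dist 0.09795787987962763 ang 93.1871477363512
bar [[0.512, 0.2566], [0.492, 0.2552], [0.4991, 0.1095], [0.4771, 0.1107]] [0.49505119 0.18298884 0.038     ]
len 0.14646639219748747 ang -95.41632196974666 w 0.020078580197505122 0.022022625728755085
bar [[0.4743, 0.116], [0.4993, 0.1093], [0.4878, 0.2507], [0.5146, 0.2516]] [0.49397369 0.18192631 0.038     ]
len 0.13925901569698448 ang 84.0721068109373 w 0.02583205754378531 0.026789676645260236
lever top [[ 0.57065982 -0.13690244  0.152     ]
 [ 0.5732483  -0.15772393  0.152     ]] [ 0.57195406 -0.14731319  0.152     ]
lever sc [[ 0.5667678  -0.15419699  0.152     ]
 [ 0.56611181 -0.13405374  0.152     ]] [ 0.56643981 -0.14412536  0.152     ]
grip top [0.49428743 0.17915003 0.088     ] [[0.50718331 0.19793425 0.088     ]
 [0.50027688 0.15939885 0.088     ]
 [0.4883424  0.19815141 0.088     ]
 [0.48134711 0.16111561 0.088     ]]
grip sc [0.4957731  0.18274621 0.088     ] [[0.48325278 0.16759641 0.088     ]
 [0.48926007 0.19982811 0.088     ]
 [0.50688688 0.19998737 0.088     ]
 [0.50369268 0.16357293 0.088     ]]
jar [[0.38265983 0.01454186 0.038     ]]
```

Run:
```python
from h import *
ct,cs=load('top0'),load('scene0')
def z(p,x0,y0,s): return [(x0+(a+.5)/s-.5,y0+(b+.5)/s-.5) for a,b in p]
A=np.array([.4892,-.1546])
for c,p in((ct,z([(147,187),(145,415),(375,425)],270,185,6)),(cs,z([(260,480),(435,315),(85,345)],160,180,6))):
    P=onz(c,p,.012)[:,:2]-A; print(np.linalg.norm(P,axis=1),np.degrees(np.arctan2(P[:,1],P[:,0])))
# ears/lever foot: outer points at z .112
for c,p in((ct,z([(250,125),(322,147)],270,185,6)),(cs,z([(345,330),(405,285)],160,180,6))):
    P=onz(c,p,.112)[:,:2]-A; print('ears',P)
for n,uv,h in(('can',(415,172),.16),('mug',(135,153),.092),('tape',(278,138),.02)): print(n,onz(ct,[uv],h))
A3=np.r_[A,0]; yaw=np.radians(5.5); e=np.array([np.cos(yaw),np.sin(yaw),0])
t=A3+e*.052; t[2]=.13; p=np.array([.183,-.545,.231])
ps=np.radians(-71.4); X=np.array([np.cos(ps),np.sin(ps),0]);Y=np.array([np.sin(ps),-np.cos(ps),0])
d=t-p; print('target',t,'tool shift',d@X*100,d@Y*100,-d[2]*100)
```

```text
[0.07978056 0.0758972  0.07868842] [  48.79176385  139.74168754 -128.77463762]
[0.0749726  0.07796347 0.0777395 ] [ -39.65618755   53.71283547 -130.32613008]
ears [[ 0.0685685   0.02300147]
 [ 0.06252452 -0.01020901]]
ears [[ 0.08298627 -0.0111109 ]
 [ 0.08320989  0.02044794]]
can [[ 0.67179727 -0.39335386  0.16      ]]
mug [[0.65177638 0.38085401 0.092     ]]
tape [[ 0.77298005 -0.02015691  0.02      ]]
target [ 0.5409606  -0.14961602  0.13      ] tool shift -26.055757877395692 -46.53751517934124 10.100000000000001
```

Request:
apply_moves(
  moves=[
    [[-2.6,-4.7,0],1.5,0],
    [[-5.2,-9.4,0],3,0],
    [[-8,-14,0],5,0],
    [[-11,-19,0],7,0],
    [[-14,-24,0],9,0],
    [[-17,-29.5,0],11,0],
    [[-20,-35,0],13,0],
    [[-23,-41,0],13,0],
    [[-26.1,-46.5,0],13,0],
    [[-26.1,-46.5,0],13,0],
  ],
  squeeze=60,
)

```text
clock: 1.35
tcp_pos: [0.5425, -0.1464, 0.2305]
orientation: [-0.0, 0.742, -0.67, -0.0]
wrist_force: [-0.8, -0.4, 0.2]
finger_gap: 0.0003
```

Request:
apply_moves(
  moves=[
    [[0,0,2],0,0],
    [[0,0,5],0,0],
    [[0,0,8],0,0],
    [[0,0,10],0,0],
    [[0,0,10],0,0],
    [[0,-0.5,10],0,0],
    [[0,-1,10],0,0],
    [[0,-1.5,10],0,0],
    [[0,-2,10],0,0],
    [[0,-2.5,10],0,0],
  ],
)

```text
clock: 2.6
tcp_pos: [0.5656, -0.1475, 0.1314]
orientation: [0.0, 0.74, -0.672, -0.0]
wrist_force: [-1.8, -1.7, -0.2]
finger_gap: -0.0001
```

Run:
```python
from h import *
from workcell import env
c=snap(env,'scene','s1'); s=env.get_state(); print(s['tcp_pos'],s['wrist_force'])
cv2.imwrite('pics/s1z.png',cv2.resize(c['pixels'][120:280,130:330,::-1],None,fx=4,fy=3.7))
```

```text
[ 0.56617214 -0.14745942  0.13112959] [-0.83931996 -0.1741247  -0.42486275]
```

View pics/s1z.png

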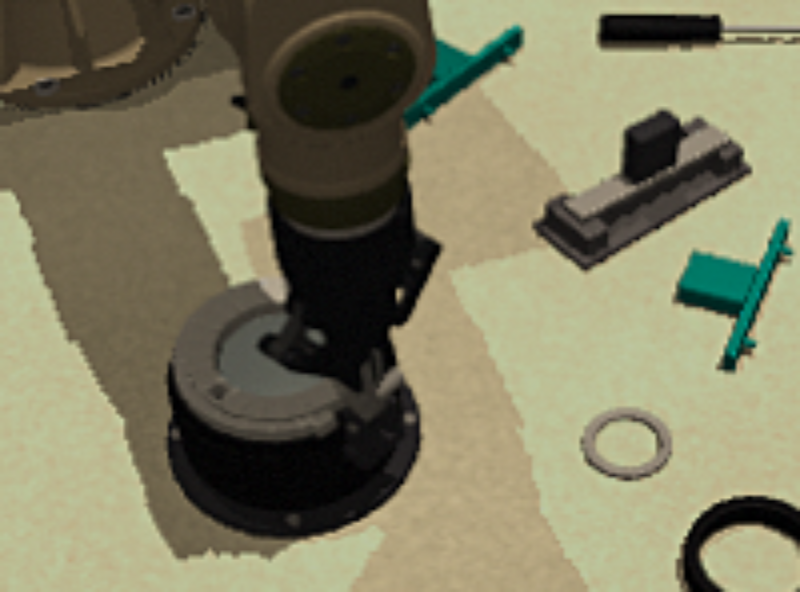

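The shut fingers have started tilting the lever outwards (bar at about (390,385) in the crop). I'll keep pushing, then press down on the cross-bar.

Request:
apply_moves(
  moves=[
    [[0,-0.5,0],0,0],
    [[0,-1,0],0,0],
    [[0,-1.5,0],0,0],
    [[0,-2,0],0,0],
    [[0,-2.6,0],0,0],
    [[0,-2.6,0],0,0],
    [[0,-2.6,-1.5],0,0],
    [[0,-3,-2],0,0],
    [[0,-4.4,-2],0,0],
    [[0,-4.4,-2],0,0],
  ],
)

```text
clock: 3.9
tcp_pos: [0.6106, -0.1433, 0.152]
orientation: [-0.0, 0.741, -0.672, 0.001]
wrist_force: [0.5, 0.7, -0.6]
finger_gap: -0.0003
```

Request:
apply_moves(
  moves=[
    [[0,0,0.5],0,0],
    [[0,0,1],0,0],
    [[0,0,1.4],0,0],
    [[0,0,1.7],0,0],
    [[0,0,2.0],0,0],
    [[0,0,2.2],0,0],
    [[0,0,2.4],0,0],
    [[0,0,2.5],0,0],
    [[0,0,2.5],0,0],
    [[0,0,2.5],0,0],
  ],
)

```text
clock: 5.15
tcp_pos: [0.6096, -0.1432, 0.127]
orientation: [-0.0, 0.741, -0.672, 0.0]
wrist_force: [0.2, -0.1, 6.3]
finger_gap: -0.0001
```

Request:
apply_moves(
  moves=[
    [[0,0,0.1],0,0],
    [[0,0,0.2],0,0],
    [[0,0,0.2],0,0],
    [[0,0,0.2],0,0],
    [[0,0,0.2],0,0],
    [[0,0,0.2],0,0],
    [[0,0,0.2],0,0],
    [[0,0,0.2],0,0],
    [[0,0,0.2],0,0],
    [[0,0,0.2],0,0],
  ],
)

```text
clock: 6.4
tcp_pos: [0.6098, -0.1433, 0.1265]
orientation: [-0.0, 0.741, -0.672, 0.001]
wrist_force: [-1.6, 2.6, 13.4]
finger_gap: 0.0
```

Request:
apply_moves(
  moves=[
    [[0,0,-4],0,0],
    [[-2,0.5,-7.3],-8,0],
    [[-6,1.5,-7.3],-18,0.3],
    [[-10,2.4,-7.3],-28,1],
    [[-15,3.6,-7.3],-38,1],
    [[-20,4.9,-7.3],-48,1],
    [[-25,6.1,-7.3],-58,1],
    [[-30,7.3,-7.3],-68,1],
    [[-33.5,8.16,-7.3],-78.5,1],
    [[-33.5,8.16,-7.3],-78.5,1],
  ],
)

```text
clock: 7.65
tcp_pos: [0.4938, 0.1841, 0.1966]
orientation: [0.0, 0.999, -0.05, -0.001]
wrist_force: [-0.1, -0.3, 0.8]
finger_gap: 0.0857
```

Run:
```python
from h import *
from workcell import env
snap(env,'scene','s2');c=snap(env,'top','t2'); s=env.get_state(); print(s['tcp_pos'],s['orientation'],s['joint_pos'])
q=s['orientation'];X=R.from_quat([*q[1:],q[0]]).apply([1,0,0]);print(np.degrees(np.arctan2(X[1],X[0])))
a=cv2.resize(c['pixels'][180:280,150:360,::-1],None,fx=3.8,fy=3.8,interpolation=cv2.INTER_CUBIC)
cv2.imwrite('pics/t2z.png',cv2.convertScaleAbs(a,alpha=1.5))
cc=load('s2')
a=cv2.resize(cc['pixels'][130:280,140:330,::-1],None,fx=4,fy=4,interpolation=cv2.INTER_CUBIC)
cv2.imwrite('pics/s2z.png',a)
```

```text
[0.4951876  0.18224127 0.1967501 ] [ 5.65308245e-04  9.98634877e-01 -5.22272471e-02 -6.14627302e-04] [ 2.00893784e-01  2.36006948e-01 -1.43043206e-01  1.19321941e+00
 -7.86716531e-04  1.87619277e+00]
-5.987567823197629
```

View pics/t2z.png

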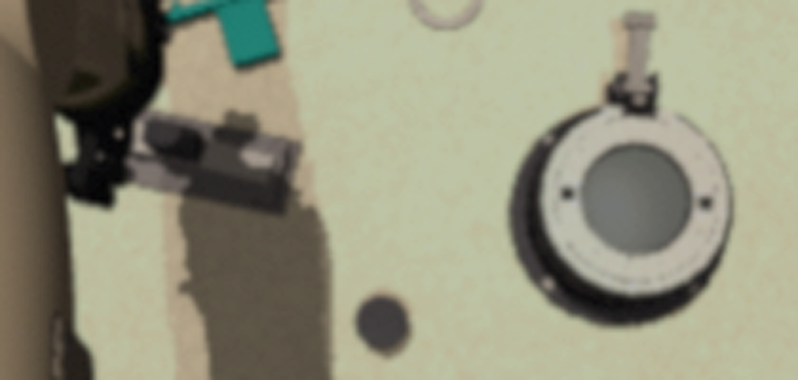

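View pics/s2z.png

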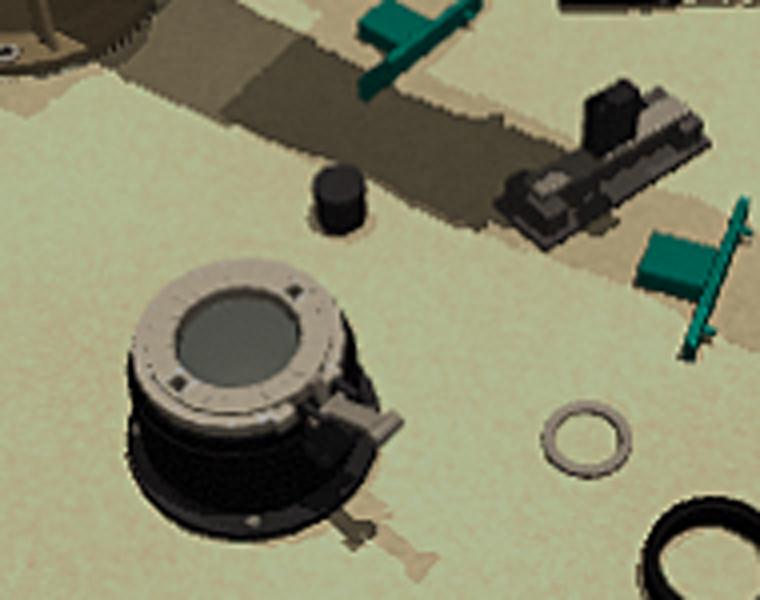

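Request:
apply_moves(
  moves=[
    [[0,0,4],0,1],
    [[0,0,8],0,1],
    [[0,0,11.5],0,1],
    [[0,0,13.5],0,1],
    [[0,0,15],0,1],
    [[0,0,15],0,0.5],
    [[0,0,15],0,0],
    [[0,0,15],0,0],
    [[0,0,15],0,0],
    [[0,0,15],0,0],
  ],
  squeeze=60,
)

```text
clock: 9.0
tcp_pos: [0.4966, 0.1826, 0.0482]
orientation: [-0.0, 0.999, -0.052, 0.001]
wrist_force: [-0.8, -0.3, 5.7]
finger_gap: 0.0191
```

Request:
apply_moves(
  moves=[
    [[0,0,0],0,0],
    [[0,0,0],0,0],
    [[0,0,0],0,0],
    [[0,0,-1],0,0],
    [[0,0,-3],0,0],
    [[0,0,-6],0,0],
    [[0,0,-10],0,0],
    [[0,0,-13],0,0],
    [[0,0,-15],0,0],
    [[0,0,-15],0,0],
  ],
  squeeze=100,
)

```text
clock: 10.25
tcp_pos: [0.4965, 0.1826, 0.1987]
orientation: [-0.0, 0.999, -0.052, 0.001]
wrist_force: [0.3, -0.2, -3.5]
finger_gap: 0.0191
```

```bash
cat > st.py <<'E'
from h import *
from workcell import env
def st():
    s=env.get_state(); q=s['orientation'];r=R.from_quat([*q[1:],q[0]]);X=r.apply([1,0,0])
    print('t',s['clock'],'tcp',np.round(s['tcp_pos'],4),'psi',np.round(np.degrees(np.arctan2(X[1],X[0])),2),'zax',np.round(r.apply([0,0,1]),3),'F',np.round(s['wrist_force'],1),'T',np.round(s['ft_torque'],2),'gap',s['finger_gap']); return s
E
python3 - <<'E'
from st import *
c=snap(env,'scene','s3');s=st()
a=cv2.resize(c['pixels'][40:200,230:390,::-1],None,fx=3.7,fy=3.7,interpolation=cv2.INTER_CUBIC)
cv2.imwrite('pics/s3z.png',cv2.convertScaleAbs(a,alpha=1.4))
c=snap(env,'top','t3')
a=cv2.resize(c['pixels'][150:300,120:320,::-1],None,fx=4,fy=4,interpolation=cv2.INTER_CUBIC)
cv2.imwrite('pics/t3z.png',cv2.convertScaleAbs(a,alpha=1.5))
E
```

```text
t 10.3 tcp [0.4958 0.1825 0.1974] psi -5.94 zax [ 0.  0. -1.] F [-0.2 -0.  -2.8] T [-0.01 -0.    0.01] gap 0.019118593444841115
```

View pics/s3z.png

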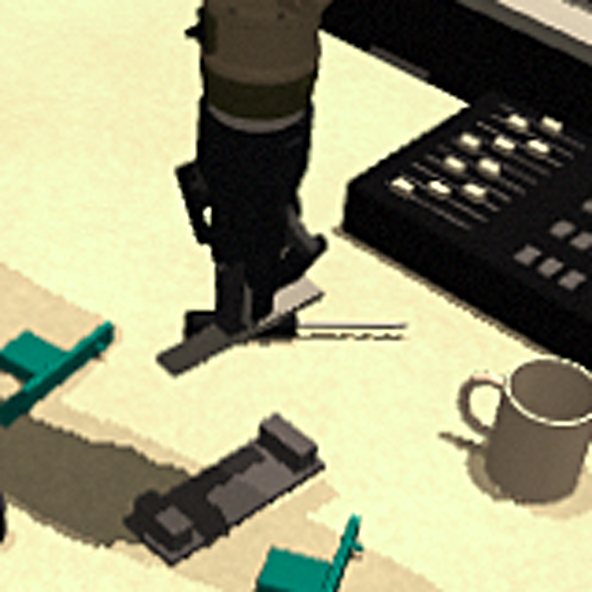

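View pics/t3z.png

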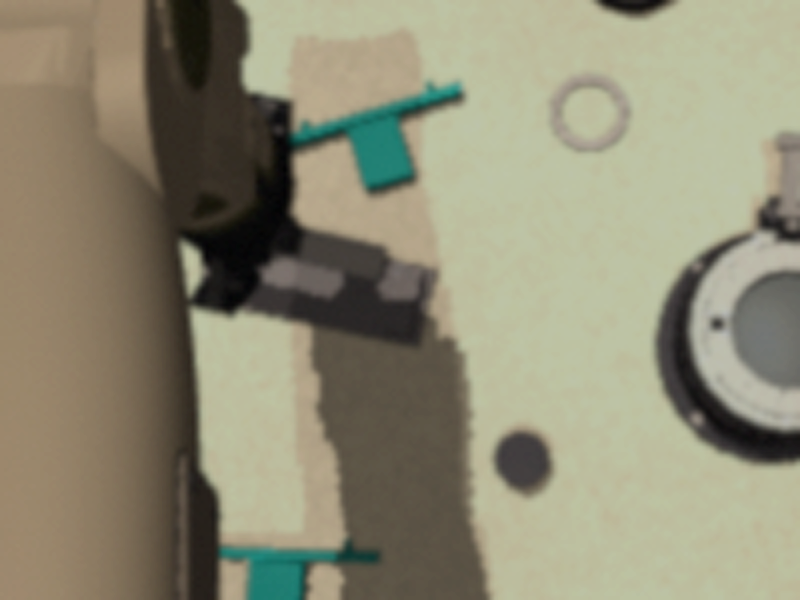

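Run:
```python
from h import *
cs=load('s3')
def z(p,x0,y0,s): return [(x0+(a+.5)/s-.5,y0+(b+.5)/s-.5) for a,b in p]
psi=np.radians(-5.94);X=np.array([np.cos(psi),np.sin(psi)]);Y=np.array([-np.sin(psi),np.cos(psi)])
for zz in(.186,.188,.19):
    P=onz(cs,z([(176,367),(323,291),(157,354)],230,40,3.7),zz)[:,:2]; e=P[1]-P[0]; m=(P[0]+P[1])/2-np.array([.4958,.1825]); print(zz,np.linalg.norm(e),np.degrees(np.arctan2(e[1],e[0])),'mid rel TCP x,y',m@X,m@Y,'w',np.linalg.norm(P[2]-P[0]))
# rest wall tops (z .03)
w1=onz(cs,z([(128,518),(150,492),(192,520),(170,547)],230,40,3.7),.03)[:,:2]
w2=onz(cs,z([(259,430),(275,415),(318,447),(303,462)],230,40,3.7),.03)[:,:2]
print(w1,w2); print(w1.mean(0),w2.mean(0),(w1.mean(0)+w2.mean(0))/2,w2.mean(0)-w1.mean(0),np.degrees(np.arctan2(*(w2.mean(0)-w1.mean(0))[::-1])))
```

```text
0.186 0.14039813290940603 82.44998642129597 mid rel TCP x,y 0.007799626663183095 0.00425556594233193 w 0.01911555439597053
0.188 0.14002737328028358 82.44998642129605 mid rel TCP x,y 0.009448200033691104 0.0026102850545706405 w 0.0190650745518912
0.19 0.13965661365116083 82.44998642129596 mid rel TCP x,y 0.011096773404199008 0.0009650041668092844 w 0.019014594707811427
[[0.47320295 0.09060894]
 [0.46570126 0.12265387]
 [0.50976983 0.12463068]
 [0.51722965 0.09232019]] [[0.47950604 0.23633379]
 [0.47695372 0.25905604]
 [0.52650779 0.25603246]
 [0.52912506 0.23432572]]
[0.49147593 0.10755342] [0.50302315 0.246437  ] [0.49724954 0.17699521] [0.01154723 0.13888358] 85.24717683615985
```

Request:
apply_moves(
  moves=[
    [[0.2,2,0],0,0],
    [[0.5,6,0],-1,0],
    [[0.9,11,0],-3,0],
    [[1.4,17,0],-5,0],
    [[1.9,23,0],-7,0],
    [[2.3,28,0],-9.1,0],
    [[2.7,32,0],-9.1,0],
    [[2.84,33.7,0],-9.1,0],
    [[2.84,33.7,2],-9.1,0],
    [[2.84,33.7,4.5],-9.1,0],
  ],
)

```text
clock: 11.6
tcp_pos: [0.4888, -0.1553, 0.1512]
orientation: [-0.0, 1.0, 0.027, -0.0]
wrist_force: [0.2, -0.6, -2.6]
finger_gap: 0.0188
```

Run:
```python
from st import *
c=snap(env,'scene','s4');s=st()
a=cv2.resize(c['pixels'][150:280,140:270,::-1],None,fx=4.5,fy=4.5,interpolation=cv2.INTER_CUBIC)
cv2.imwrite('pics/s4z.png',cv2.convertScaleAbs(a,alpha=1.5))
c=snap(env,'top','t4')
a=cv2.resize(c['pixels'][170:290,250:380,::-1],None,fx=4.5,fy=4.5,interpolation=cv2.INTER_CUBIC)
cv2.imwrite('pics/t4z.png',cv2.convertScaleAbs(a,alpha=1.5));st()
```

```text
t 11.65 tcp [ 0.4868 -0.1541  0.1475] psi 3.17 zax [-0.006  0.003 -1.   ] F [-2.4  1.5 -5.9] T [0.1  0.11 0.  ] gap 0.018857534163911727
t 11.7 tcp [ 0.4865 -0.1538  0.1488] psi 3.19 zax [-0.006  0.004 -1.   ] F [-0.7  0.  -3. ] T [ 0.03  0.04 -0.06] gap 0.01876454498429616
```

View pics/s4z.png

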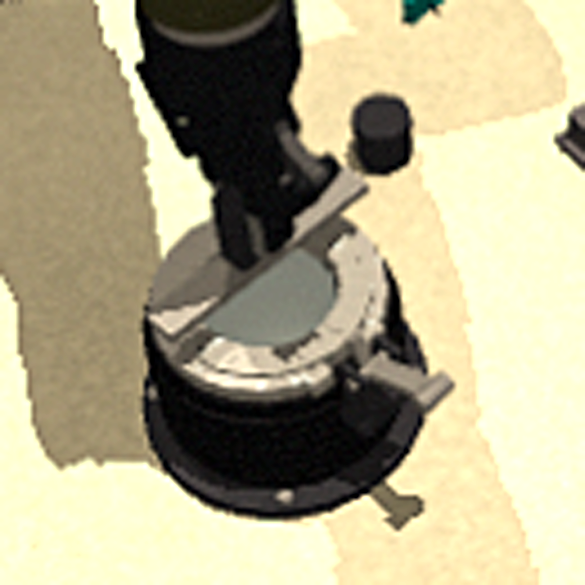

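View pics/t4z.png

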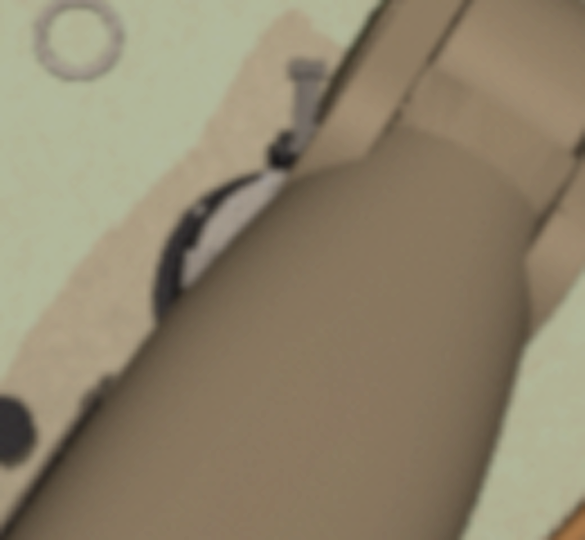

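Request:
apply_moves(
  moves=[
    [[0,0,0],0,0],
    [[0,0,0],0,0],
    [[0,0,0],0,0],
    [[0,0,0],0,0],
    [[0,0,0],0,0],
    [[0,0,0],0,0],
    [[0,0,0],0,0],
    [[0,0,0],0,0],
    [[0,0,0],0,0],
    [[0,0,0],0,0],
  ],
)

```text
clock: 12.95
tcp_pos: [0.4891, -0.1557, 0.1523]
orientation: [0.0, 1.0, 0.027, -0.0]
wrist_force: [0.6, 1.3, -2.4]
finger_gap: 0.0191
```

Run:
```python
from st import *
st();c=snap(env,'scene','s5');s=st()
a=cv2.resize(c['pixels'][180:250,155:235,::-1],None,fx=8,fy=8,interpolation=cv2.INTER_CUBIC)
cv2.imwrite('pics/s5z.png',cv2.convertScaleAbs(a,alpha=1.5))
```

```text
t 12.95 tcp [ 0.4891 -0.1557  0.1523] psi 3.15 zax [-0. -0. -1.] F [ 0.6  1.3 -2.4] T [-0.02 -0.03 -0.02] gap 0.019079989935659812
t 13.0 tcp [ 0.4891 -0.1557  0.1523] psi 3.16 zax [-0. -0. -1.] F [ 0.2 -0.2 -2.8] T [-0.01  0.03  0.01] gap 0.018882551517257935
```

View pics/s5z.png

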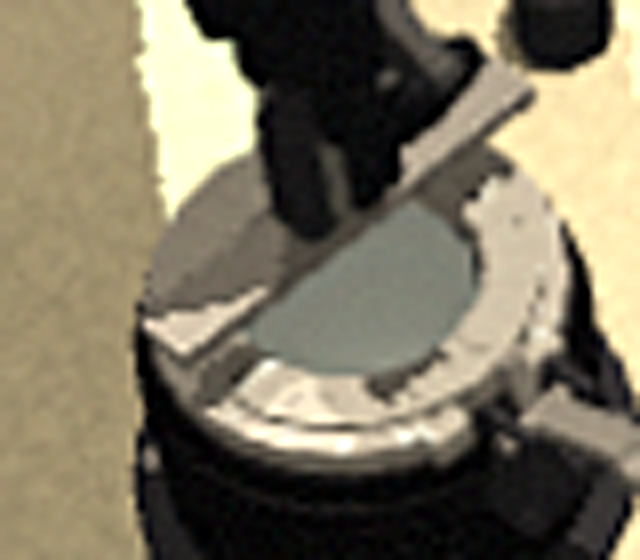

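Run:
```python
from h import *
cs=load('s5')
def z(p,x0,y0,s): return [(x0+(a+.5)/s-.5,y0+(b+.5)/s-.5) for a,b in p]
psi=np.radians(3.16);X=np.array([np.cos(psi),np.sin(psi)]);Y=np.array([-np.sin(psi),np.cos(psi)])
for zz in(.141,.1428,.1445):
    P=onz(cs,z([(182,357),(536,93),(145,325),(488,56)],155,180,8),zz)[:,:2]; m=P.mean(0); e=P[1]-P[0]
    print(zz,np.linalg.norm(e),np.degrees(np.arctan2(e[1],e[0])),np.linalg.norm(P[2]-P[0]),np.linalg.norm(P[3]-P[1]),m,'rel TCP', (m-[.4891,-.1557])@X,(m-[.4891,-.1557])@Y)
```

```text
0.141 0.1413630606154987 91.56655148791647 0.017104543181649324 0.022182565063477 [ 0.48971172 -0.15462738] rel TCP 0.000669912797162605 0.001037272315743494
0.1428 0.1410459268712749 91.56655148791644 0.017066170867136465 0.022132800719917835 [ 0.4909921  -0.15539851] rel TCP 0.001905845667715841 0.0001967263052088863
0.1445 0.1407464116683968 91.56655148791641 0.017029930347874263 0.022085801062111676 [ 0.49220136 -0.15612681] rel TCP 0.003073115601016095 -0.0005971227047405164
```

Request:
apply_moves(
  moves=[
    [[0,-0.07,0.5],0,0],
    [[0,-0.07,1],0,0],
    [[0,-0.07,1.4],0,0],
    [[0,-0.07,1.7],0,0],
    [[0,-0.07,1.9],0,0],
    [[0,-0.07,2.1],0,0],
    [[0,-0.07,2.2],0,0],
    [[0,-0.07,2.3],0,0],
    [[0,-0.07,2.3],0,0],
    [[0,-0.07,2.3],0,0],
  ],
)

```text
clock: 14.25
tcp_pos: [0.4892, -0.1551, 0.1294]
orientation: [0.0, 1.0, 0.028, 0.0]
wrist_force: [-0.2, -0.4, -2.8]
finger_gap: 0.0189
```

Run:
```python
from st import *
st()
```

```text
t 14.25 tcp [ 0.4892 -0.1551  0.1294] psi 3.15 zax [ 0. -0. -1.] F [-0.2 -0.4 -2.8] T [-0.01 -0.04  0.01] gap 0.01890962640617981
```

Request:
apply_moves(
  moves=[
    [[0,0,0.1],0,0],
    [[0,0,0.2],0,0],
    [[0,0,0.3],0,0],
    [[0,0,0.4],0,0],
    [[0,0,0.45],0,0],
    [[0,0,0.5],0,0],
    [[0,0,0.55],0,0],
    [[0,0,0.6],0,0],
    [[0,0,0.6],0,0],
    [[0,0,0.6],0,0],
  ],
)

```text
clock: 15.5
tcp_pos: [0.4892, -0.155, 0.1242]
orientation: [0.0, 1.0, 0.028, 0.0]
wrist_force: [-0.6, -0.0, 6.4]
finger_gap: 0.0188
```

Run:
```python
from st import *
st();c=snap(env,'scene','s6')
a=cv2.resize(c['pixels'][180:250,155:235,::-1],None,fx=8,fy=8,interpolation=cv2.INTER_CUBIC)
cv2.imwrite('pics/s6z.png',cv2.convertScaleAbs(a,alpha=1.5))
```

```text
t 15.5 tcp [ 0.4892 -0.155   0.1242] psi 3.15 zax [ 0.001 -0.001 -1.   ] F [-0.6 -0.   6.4] T [0.29 0.46 0.02] gap 0.018756362733103348
```

View pics/s6z.png

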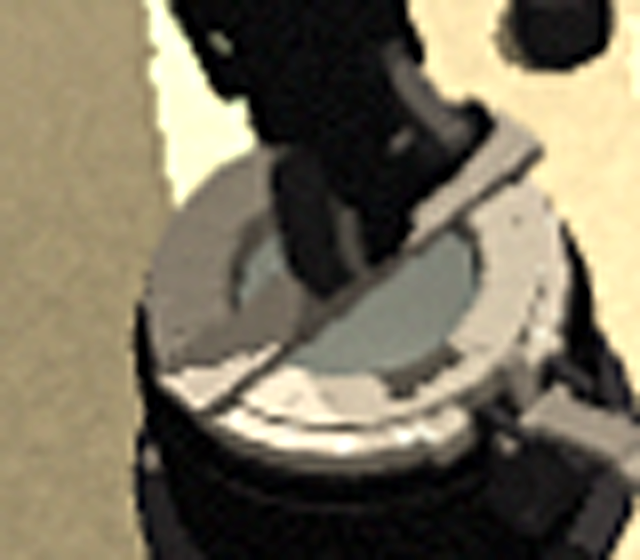

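Seated: the bar lies flat on the ring, at the TCP height I expected. Now I'll turn it anticlockwise.

Request:
apply_moves(
  moves=[
    [[0,0,-0.1],-3,0],
    [[0,0,-0.1],-8,0],
    [[0,0,-0.1],-13,0],
    [[0,0,-0.1],-18,0],
    [[0,0,-0.1],-24,0],
    [[0,0,-0.1],-30,0],
    [[0,0,-0.1],-36,0],
    [[0,0,-0.1],-41,0],
    [[0,0,-0.1],-45,0],
    [[0,0,-0.1],-45,0],
  ],
)

```text
clock: 16.8
tcp_pos: [0.4895, -0.155, 0.1244]
orientation: [0.0, 0.913, 0.408, 0.0]
wrist_force: [1.7, 0.1, -1.4]
finger_gap: 0.019
```

Run:
```python
from st import *
st()
```

```text
t 16.8 tcp [ 0.4895 -0.155   0.1244] psi 48.11 zax [ 0.001  0.    -1.   ] F [ 1.7  0.1 -1.4] T [ 0.13 -0.39 -0.06] gap 0.018985196418048113
```

Request:
apply_moves(
  moves=[
    [[0,0,0],-1,0],
    [[0,0,0],-2,0],
    [[0,0,0],-3,0],
    [[0,0,0],-4,0],
    [[0,0,0],-5,0],
    [[0,0,0],-6,0],
    [[0,0,0],-7,0],
    [[0,0,0],-7,0],
    [[0,0,0],-7,0],
    [[0,0,0],-7,0],
  ],
)

```text
clock: 18.05
tcp_pos: [0.4893, -0.155, 0.1244]
orientation: [0.0, 0.886, 0.463, 0.0]
wrist_force: [4.9, 2.4, -1.9]
finger_gap: 0.0194
```

Run:
```python
from st import *
st()
```

```text
t 18.05 tcp [ 0.4893 -0.155   0.1244] psi 55.16 zax [ 0.001 -0.    -1.   ] F [ 4.9  2.4 -1.9] T [ 0.55 -1.04 -0.15] gap 0.0194405560347158
```

Request:
apply_moves(
  moves=[
    [[0,0,0],-0.5,0],
    [[0,0,0],-1,0],
    [[0,0,0],-1.5,0],
    [[0,0,0],-2,0],
    [[0,0,0],-2.5,0],
    [[0,0,0],-3,0],
    [[0,0,0],-3,0],
    [[0,0,0],-3,0],
    [[0,0,0],-3,0],
    [[0,0,0],-3,0],
  ],
)

```text
clock: 19.3
tcp_pos: [0.4893, -0.1549, 0.1244]
orientation: [-0.0, 0.875, 0.485, 0.001]
wrist_force: [4.8, 2.9, -0.9]
finger_gap: 0.0189
```

Run:
```python
from st import *
st();c=snap(env,'scene','s7')
a=cv2.resize(c['pixels'][150:270,140:270,::-1],None,fx=5,fy=5,interpolation=cv2.INTER_CUBIC)
cv2.imwrite('pics/s7z.png',cv2.convertScaleAbs(a,alpha=1.5))
```

```text
t 19.3 tcp [ 0.4893 -0.1549  0.1244] psi 57.98 zax [ 0.001  0.001 -1.   ] F [ 4.8  2.9 -0.9] T [ 0.8  -1.12 -1.62] gap 0.018903598075904852
```

View pics/s7z.png

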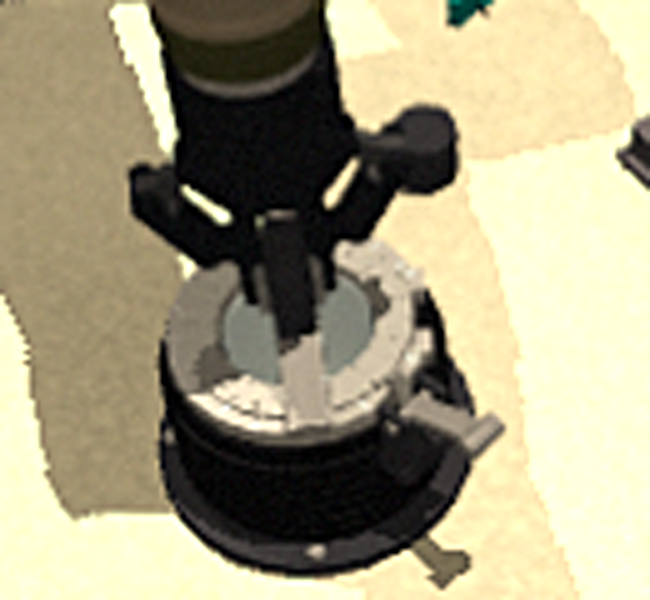

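Request:
apply_moves(
  moves=[
    [[0,0,0],1,0],
    [[0,0,0],2,0],
    [[0,0,0],2.5,0],
    [[0,0,0],2.5,0],
    [[0,0,0],2.5,0],
    [[0,0,0],2.5,0],
    [[0,0,0],2.5,0],
    [[0,0,0],2.5,0],
    [[0,0,0],2.5,0],
    [[0,0,0],2.5,0],
  ],
)

```text
clock: 20.6
tcp_pos: [0.4889, -0.1551, 0.1243]
orientation: [0.0, 0.884, 0.467, -0.0]
wrist_force: [2.1, 0.5, 0.2]
finger_gap: 0.0189
```

Run:
```python
from st import *
st()
```

```text
t 20.6 tcp [ 0.4889 -0.1551  0.1243] psi 55.65 zax [-0. -0. -1.] F [2.1 0.5 0.2] T [-0.05 -0.32 -0.08] gap 0.01890897875953758
```

Torque is gone (down from −1.62 N·m at the stop), so I'll lift straight up.

Request:
apply_moves(
  moves=[
    [[0,0,-0.3],0,0],
    [[0,0,-0.6],0,0],
    [[0,0,-1],0,0],
    [[0,0,-1.4],0,0],
    [[0,0,-2],0,0],
    [[0,0,-3.5],0,0],
    [[0,0,-5.5],0,0],
    [[0,0,-7],0,0],
    [[0,0,-7.3],0,0],
    [[0,0,-7.3],0,0],
  ],
)

```text
clock: 21.85
tcp_pos: [0.4891, -0.155, 0.1973]
orientation: [0.0, 0.884, 0.467, 0.0]
wrist_force: [-0.3, -0.7, -3.4]
finger_gap: 0.0187
```

Run:
```python
from st import *
st();c=snap(env,'scene','s8')
a=cv2.resize(c['pixels'][130:270,140:270,::-1],None,fx=4.2,fy=4.2,interpolation=cv2.INTER_CUBIC)
cv2.imwrite('pics/s8z.png',cv2.convertScaleAbs(a,alpha=1.5))
```

```text
t 21.85 tcp [ 0.4891 -0.155   0.1973] psi 55.65 zax [ 0. -0. -1.] F [-0.3 -0.7 -3.4] T [ 0.01 -0.03 -0.03] gap 0.018713914820641466
```

View pics/s8z.png

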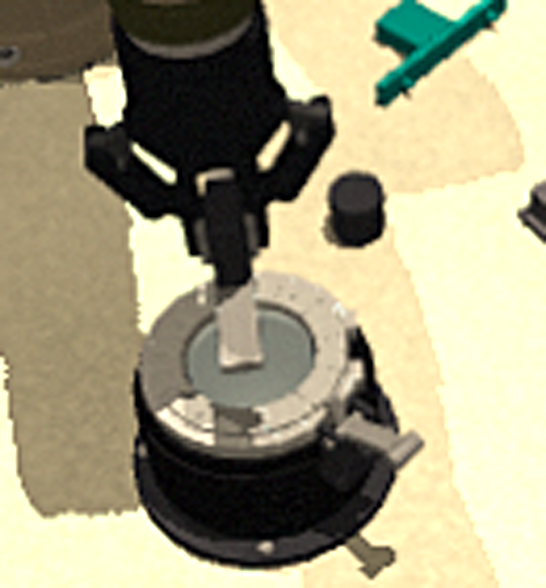

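Request:
apply_moves(
  moves=[
    [[1,-0.65,0],3,0],
    [[4,-2.6,0],11,0],
    [[8,-5.2,0],20,0],
    [[12,-7.8,0],29,0],
    [[16,-10.5,0],38,0],
    [[20,-13.1,0],47,0],
    [[24,-15.7,0],55,0],
    [[27,-17.7,0],61.6,0],
    [[28.25,-18.47,0],61.6,0],
    [[28.25,-18.47,0],61.6,0],
  ],
)

```text
clock: 23.15
tcp_pos: [0.4956, 0.1828, 0.1966]
orientation: [0.0, 0.999, -0.05, -0.001]
wrist_force: [-0.1, -0.4, -2.7]
finger_gap: 0.0192
```

Request:
apply_moves(
  moves=[
    [[0,0,0],0,0],
    [[0,0,0],0,0],
    [[0,0,2],0,0],
    [[0,0,4],0,0],
    [[0,0,6],0,0],
    [[0,0,8],0,0],
    [[0,0,10],0,0],
    [[0,0,11],0,0],
    [[0,0,11],0,0],
    [[0,0,11],0,0],
  ],
)

```text
clock: 24.4
tcp_pos: [0.4966, 0.1824, 0.0881]
orientation: [-0.0, 0.999, -0.052, 0.001]
wrist_force: [0.1, -0.2, -3.0]
finger_gap: 0.0189
```

Run:
```python
from st import *
st();c=snap(env,'scene','s9')
a=cv2.resize(c['pixels'][120:220,230:350,::-1],None,fx=5.5,fy=5.5,interpolation=cv2.INTER_CUBIC)
cv2.imwrite('pics/s9z.png',cv2.convertScaleAbs(a,alpha=1.5))
c=snap(env,'top','t9')
a=cv2.resize(c['pixels'][180:280,260:370,::-1],None,fx=5.5,fy=5.5,interpolation=cv2.INTER_CUBIC)
cv2.imwrite('pics/t9z.png',cv2.convertScaleAbs(a,alpha=1.5))
```

```text
t 24.4 tcp [0.4966 0.1824 0.0881] psi -5.97 zax [ 0.001  0.    -1.   ] F [ 0.1 -0.2 -3. ] T [ 0.03  0.02 -0.01] gap 0.018928414281347367
```

View pics/s9z.png

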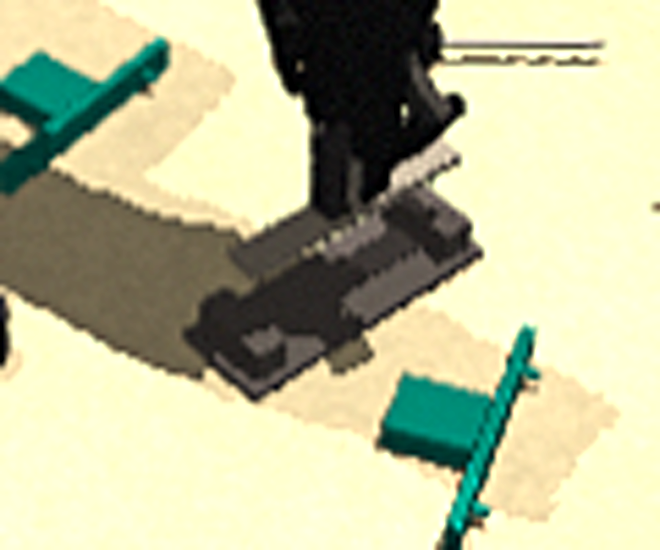

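View pics/t9z.png

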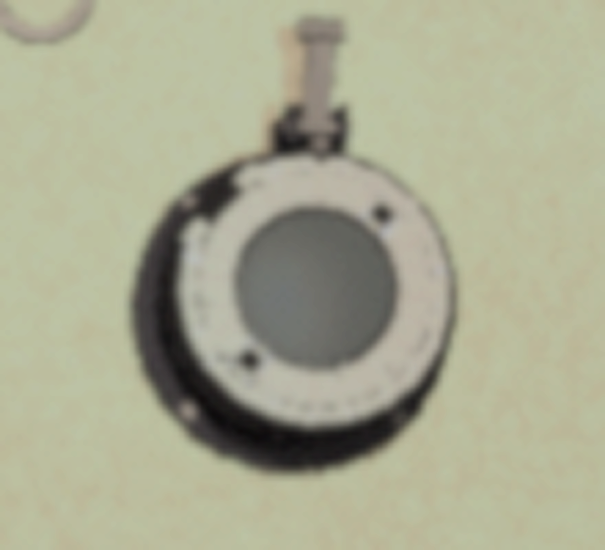

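Run:
```python
from h import *
c=load('t9'); P=onz(c,[(260+(a+.5)/5.5-.5,180+(b+.5)/5.5-.5) for a,b in[(249,359),(383,214)]],.106); d=P[0]-P[1]
a=np.degrees(np.arctan2(d[1],d[0]))%180;print(np.linalg.norm(d),a,'turned',a-93.15)
A=np.array([.4892,-.1546])
P=onz(c,[(260+(320.5)/5.5-.5,180+(32)/5.5-.5)],.123)[0,:2]-A; print('lever tip r, ang',np.hypot(*P),np.degrees(np.arctan2(P[1],P[0])))
```

```text
0.09798681200394274 143.54378036584444 turned 50.393780365844435
lever tip r, ang 0.12417320116219688 5.5051130562485815
```

Request:
apply_moves(
  moves=[
    [[0,0,1],0,0],
    [[0,0,2],0,0],
    [[0,0,2.8],0,0],
    [[0,0,3.3],0,0],
    [[0,0,3.6],0,0],
    [[0,0,3.8],0,0],
    [[0,0,3.9],0,0],
    [[0,0,4.0],0,0],
    [[0,0,4.05],0,0],
    [[0,0,4.05],0,0],
  ],
)

```text
clock: 25.75
tcp_pos: [0.4961, 0.1825, 0.0483]
orientation: [-0.0, 0.999, -0.052, 0.001]
wrist_force: [-4.8, -0.9, 8.1]
finger_gap: 0.019
```

Run:
```python
from st import *
st()
```

```text
t 25.75 tcp [0.4961 0.1825 0.0483] psi -5.94 zax [ 0.001 -0.    -1.   ] F [-4.8 -0.9  8.1] T [-0.26  0.86 -0.04] gap 0.018990729289153227
```

Request:
apply_moves(
  moves=[
    [[0,0,-0.1],0,0],
    [[0,0,-0.1],0,0],
    [[0,0,-0.1],0,0.35],
    [[0,0,-0.1],0,0.6],
    [[0,0,-0.1],0,1],
    [[0,0,-0.1],0,1],
    [[0,0,-2],0,1],
    [[0,0,-6],0,1],
    [[0,0,-11],0,1],
    [[0,0,-15],0,1],
  ],
)

```text
clock: 27.0
tcp_pos: [0.4962, 0.1825, 0.1987]
orientation: [-0.0, 0.999, -0.052, 0.001]
wrist_force: [-0.7, -0.7, 0.3]
finger_gap: 0.0855
```

Request:
apply_moves(
  moves=[
    [[-2,0,0],0,1],
    [[-5,0,-1],0,1],
    [[-8,0,-2],0,1],
    [[-10,0,-3],0,1],
    [[-10,0,-3],0,1],
    [[-10,0,-3],0,1],
    [[-10,0,-3],0,1],
    [[-10,0,-3],0,1],
    [[-10,0,-3],0,1],
    [[-10,0,-3],0,1],
  ],
)

```text
clock: 28.25
tcp_pos: [0.3966, 0.1928, 0.2266]
orientation: [0.0, 0.999, -0.052, -0.0]
wrist_force: [0.3, 0.3, -0.7]
finger_gap: 0.0852
```

Run:
```python
from st import *
st();c=snap(env,'scene','s10')
a=cv2.resize(c['pixels'][130:280,150:350,::-1],None,fx=4,fy=4,interpolation=cv2.INTER_CUBIC)
cv2.imwrite('pics/s10z.png',cv2.convertScaleAbs(a,alpha=1.5))
c=snap(env,'top','t10')
a=cv2.resize(c['pixels'][120:300,150:360,::-1],None,fx=3.3,fy=3.3,interpolation=cv2.INTER_CUBIC)
cv2.imwrite('pics/t10z.png',cv2.convertScaleAbs(a,alpha=1.5))
```

```text
t 28.25 tcp [0.3966 0.1928 0.2266] psi -5.95 zax [-0. -0. -1.] F [ 0.3  0.3 -0.7] T [ 0.03 -0.    0.05] gap 0.08516273346340685
```

View pics/s10z.png

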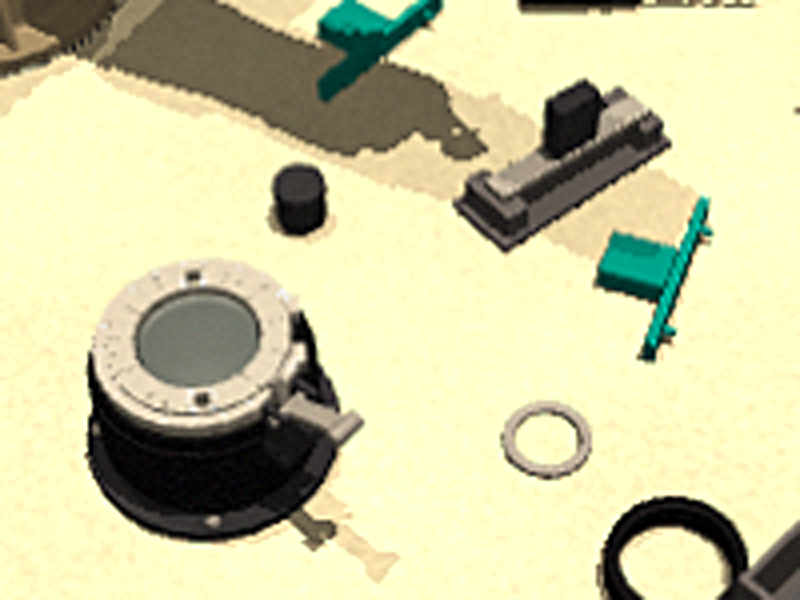

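View pics/t10z.png

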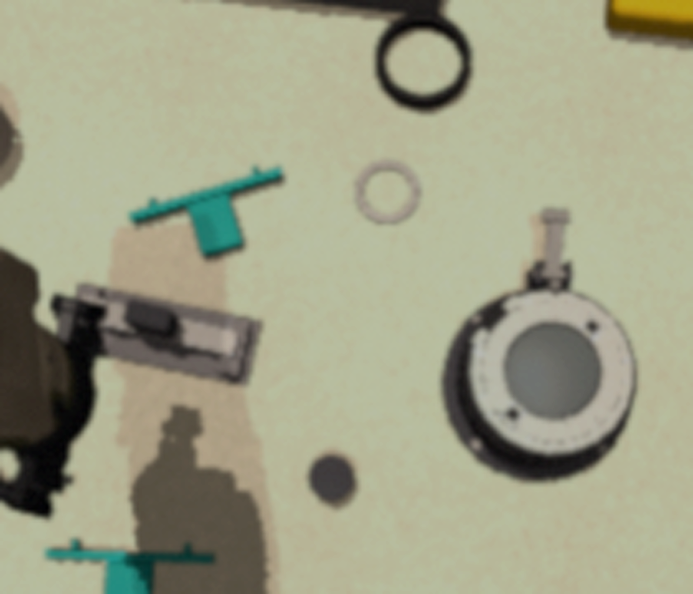

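Run:
```python
from h import *
c=load('s10'); P=onz(c,[(150+(a+.5)/4-.5,130+(b+.5)/4-.5) for a,b in[(193,276),(202,399)]],.106); d=P[0]-P[1]
print(np.linalg.norm(d),np.degrees(np.arctan2(d[1],d[0]))%180)
# spanner before/after in scene
a=load('scene0')['pixels'][140:200,250:330];b=c['pixels'][140:200,250:330]
d=cv2.phaseCorrelate(cv2.cvtColor(a,cv2.COLOR_RGB2GRAY).astype(np.float32),cv2.cvtColor(b,cv2.COLOR_RGB2GRAY).astype(np.float32));print(d)
f=cv2.absdiff(load('scene0')['pixels'],c['pixels']).max(2)
print('glimpse',[(n,int(f[y-12:y+12,x-12:x+12].mean())) for n,x,y in(('jar',224,180),('gobo',286,240),('tape',318,270),('can',163,337),('mug',375,155),('brush',110,280),('sd',305,128))])
```

```text
0.09767254545772219 144.08075951027485
((-0.29131253621739717, 0.00017208095347243102), 0.5085671401023865)
glimpse [('jar', 10), ('gobo', 3), ('tape', 3), ('can', 2), ('mug', 2), ('brush', 3), ('sd', 3)]
```

```bash
python3 -c "
from workcell import env
print(env.hand_in())"
```

```text
the job is handed in; nothing more can be done
None
```

The lens is released: the lever is thrown, the ring is turned to its stop and the spanner is back on its rest. I handed the job in at about 28 s on the robot's clock; the hand-in gives no verdict.

- **Lever:** I pushed it outwards with the shut fingers, then pressed it down onto its stop. Its tip measures 124 mm from the lantern's axis, against 124.7 mm expected at the stop.
- **Ring:** Both pins seated at the expected height. I turned the ring anticlockwise until the torque jumped to 1.6 N·m at the stop, then backed off the pressure and lifted straight up. The two camera views put it at about 0.84 to 0.85 rad, using a lantern yaw of 5.5° good to about a degree; the stop is at 0.85.
- **Spanner:** It lies across both walls of the rest, within about 0.3 pixel of where it was in the first picture.
- **Other things:** Before-and-after pictures show the gobo, tape, can, mug, brush and screwdriver unmoved. The patch around the jar changed a little more, which I put down to the arm's shadow. The arm ended clear of everything.

I did not measure the lens rise; I took it from the ring being at its stop. Nothing touched the glass, as far as the pictures and forces show. The largest wrist force reading I saw was about 14 N, but forces were read only between moves.

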